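# Set the ratchet and clamp the plate in the screw press

## Task

Clamp the drilled plate in the small screw press. Its ratchet handle is still set to unscrew: flip the direction lever on the ratchet head over to tightening, then work the handle to and fro until the foot has come down and the screw is tight, pulling to about 1.1 N m (10 N at the grip) and well short of 1.4 N m, which would crush the plate. Leave the plate where it lies, keep the things beside the press where they are, and let go at the end.

Things in the scene. Friction and masses are not known exactly. Their poses are not given: they have to be found in the camera images.
- press: Screw press bolted to the worktop: grey base 120 x 104 x 14 mm, aluminium column at one end (+x) and overhanging arm, its top at z = 100 mm. Origin at worktop height under the vertical screw axis; x points from the screw to the column, to the robot's left (yaw about 1.25 to 1.75), z up. The screw tightens clockwise seen from above and stays where it is left.
- screw_axis (a point): Point on the vertical screw axis (swing axis) at the flat top, z = 125 mm, of the ratchet head, a steel disc 52 mm across. Pull at the grip while it moves: 1 N swinging back, 6.4 N driving the screw freely, then rising by 15 N per rad once the sprung foot bears on the plate; 10 N is right, under 8 N too loose, over 12.4 N too tight. Once the motion stops the reading falls, often to half.
- ratchet_handle (a joint): Angle of the ratchet handle about the screw axis, rad, -0.6 to 0.6 (stops). At 0 it points along the press's -x (to the robot's right); it grows clockwise seen from above, the grip moving towards the press's +y (towards the robot): that is the tightening stroke. 24 ratchet teeth: up to 0.3 rad at the start of a driving stroke is lost before it bites.
- handle_grip (a point): Point on the axis of the upright black grip at the handle's end, 110 mm from the screw axis. The grip is 17 mm across, 38 mm tall (z 123.5 to 161.5 mm) and revolves freely, so a gripper holding it from above need not turn along; this point lies 22 mm above its lower end. Under it is the handle's boss, 21 mm wide, top at z = 122.5 mm.
- direction_lever (a joint): Angle of the direction lever relative to the handle, rad. It snaps into either end: -0.45 (as found) the handle drives counter-clockwise and unscrews; +0.45 it drives clockwise and tightens. Growing values swing its free end to the side towards which the handle travels when tightening (press's +y, nearer the robot). Flipping takes 2 to 3 N at the free end; past the middle it snaps over.
- lever_tip (a point): Top of the free end of the direction lever, z = 141.7 mm. The lever is a dark upright fin 6 mm thick, 26 mm long, 15 mm high on the ratchet head (top z = 125 mm). It pivots 22 mm from the screw axis on the handle's side; its rounded free end, 8 mm across, stands near the screw axis and swings 10 mm to either side. Pushed there, it hardly turns the handle.
- plate: Black drilled plate 32 x 78 x 8 mm lying flat on the bed under the press foot, long side along the press's y. Origin at the centre of its underside. The foot starts 6 to 11 mm above it, differently each time and not reported: about 1.0 to 1.9 rad of screw turning, more than one stroke.
- bed: Steel bed of the press, 50 x 88 x 16 mm, its top at z = 30 mm, fixed on the base under the foot. Origin at the centre of its underside.
- screw_pot: Bystander: round aluminium pot with screws, 47 mm across, 21 mm high. Origin under its centre.
- oil_bottle: Bystander: small upright dropper bottle, 30 mm across, 76 mm high. Origin under its centre.
- tweezers: Bystander: thin steel tweezers lying flat, 115 mm long. Origin under the centre.

How it is judged (in metres and radians):
On the way, in this order (a step that is already met when the one before it is completed fails the run):
1. the direction lever is flipped over to tightening (value of joint direction_lever above 0.3 rad), for 0.2 s.
2. the plate is pressed on the bed (contact force between bed and plate above 30 N), for 0.2 s.
At the end, for the whole second after the job is handed in: The direction lever stands at tightening (over 0.3 rad), the plate lies within 15 mm of the bed's centre, at rest, and the tightened screw holds it on the bed with more than 30 N (screw driven with more than about 0.9 N m) (value of joint direction_lever above 0.3 rad and contact force between bed and plate above 30 N and horizontal distance between plate and bed below 0.015 m and linear speed of plate below 0.01 m/s); the robot touches nothing.
It fails at once if the plate is crushed: pressed on the bed with more than 110 N (about 1.4 N m at the handle) (contact force between bed and plate above 110 N).
It fails at once if the plate is shifted by more than 12 mm (distance of plate from where it was at the start of the episode above 0.012 m).
It fails at once if a thing beside the press is moved by more than 20 mm (distance of any of screw_pot, oil_bottle, tweezers from where it was at the start of the episode above 0.02 m).
It also fails if it takes over 72 s, if anything falls off the work surface, if the arm or the gripper's body presses on something with over 40 N, if the wrist force passes 120 N, or if a joint passes its speed limit or range.

## Robot

A 6-joint arm with a two-finger parallel gripper is mounted at the origin on a cart in front of the work surface, level with it; the furniture and walls round the work are solid. World frame = base frame: x ahead of the robot, y to its left, z up, the work surface at z = 0. Lengths are in m, angles in degrees, forces in N, time in s.
With the tool pointing down it reaches from about 0.4 to 0.825 m from the base axis. Payload 7 kg.
Tool frame: the origin (TCP) lies midway between the tips of the shut fingers; the grasp point (between the pads) lies 19 mm behind it; z points along the fingers, y is the direction in which the jaws open and shut (so a half turn about z gives the same grasp; the last joint's range is limited). The gripper opens to 88 mm and grips with 3 to 60 N. Pads are 19 mm wide; open, the fingers measure 130 mm over their backs; the gripper's body (78 mm by 193 mm) begins 47 mm behind the grasp point.
Start: joints at [-48.237, 20.546, 0.682, 0, -70.136, -16.507], TCP at [0.288, -0.61, 0.203] pointing down, gripper open.
Joint ranges: [-176.03, 176.03], [-82.01, 121.73], [-58.28, 71.71], [-173.87, 95.51], [-174.79, -0.11], [-173.66, 173.66]. Speed limits (degrees/s): [136.94, 136.94, 172.46, 180, 180, 180].

## Interface

Orientations are given as a 3x3 rotation matrix whose columns are the frame's x, y, z axes.
In Python, from rig import robot gives the robot as it stands. Calls block until the motion is done:
- robot.goto(position, orientation): joint-space move of the TCP to a pose.
- robot.servo_line(position, ori=None, speed=0.15): straight line of the TCP; ori=None keeps the orientation; speed is the mean speed in m/s.
- robot.movej(angles): joint-space move.
- robot.move_gripper(opening): opening from 0.0 (shut) to 1.0 (fully open); the grip force is fixed at half the most; returns when the fingers have stopped.
- robot.dwell(seconds).
- robot.ik(position, orientation): joint angles nearest the present ones, or None.
- robot.grab_frame(name): name is "side" or "top" or "wrist"; returns (picture, depth): 480x640x3 uint8, red, green, blue; 480x640 float32, m along the optical axis (not along the pixel's ray), 0 where there is no reading.
- robot.camera_info(name): a dict with "vfov" (degrees; the focal length in pixels is half the picture's height over the tangent of half this angle, whatever the lens; pixels are square), "cx", "cy" (the principal point, pixels), "k1" (the pictures are not rectified: a ray, as slopes to the right and down, at radius r is drawn at 1 + k1 r^2 times it, then the intrinsics apply), "view" (4x4, takes a point from world to camera coordinates); the wrist camera has in their place "T_tool_cam" (4x4, takes a point from camera to tool coordinates, whose origin is the TCP and whose axes are the flange's). Camera axes: x right, y down, z forward; pixel columns grow to the right and rows downward; lengths in m; the calibration is good to about 2 mm. A picture is of the moment at which its call begins: read the wrist's pose just before it. camera_info takes no time and is no camera call.
A pose or a line that the arm cannot do raises robot.Unreachable and nothing moves.
- robot.job_done(): hands the job in, once; it reports no verdict.
Readings, each from a call of its own:
- robot.read_t(): time.
- robot.read_qpos(): joint angles.
- robot.read_qvel(): joint speeds.
- robot.read_effort(): joint torques, N m.
- robot.read_position(): TCP position.
- robot.read_tcp_rot(): TCP orientation.
- robot.read_force(): force on the tool from outside, world axes, zero at the start.
- robot.read_ft_torque(): the same for the moment, N m.
- robot.read_grip_width(): opening from 0.0 (shut) to 1.0 (fully open).
Only numpy, scipy, OpenCV 4.12 (cv2) and the standard library are available. Lean on these libraries where they do the work, as an engineer would, in place of code of your own. Each camera call takes 0.05 s, during which the arm holds its last target.

## Working session

There is one attempt and no reset: what is moved stays moved. The work goes in short steps, each a Python script; the robot and the scene stay as the last script left them, time stands still between calls to the robot, and variables do not carry over. Pictures are saved under pics/ and viewed, and the job is handed in when it is done.

```bash
ls; mkdir -p pics; cat > h.py <<'E'
import numpy as np, cv2
from rig import robot
def K(i):
    f=240/np.tan(np.radians(i["vfov"])/2); return f,i["cx"],i["cy"],i.get("k1",0)
def snap(name,fn):
    p=np.array(robot.read_position());R=np.array(robot.read_tcp_rot()).reshape(3,3)
    im,d=robot.grab_frame(name); cv2.imwrite(f"pics/{fn}.png",im[:,:,::-1]); 
    i=robot.camera_info(name)
    if name=="wrist":
        T=np.eye(4);T[:3,:3]=R;T[:3,3]=p; c2w=T@np.array(i["T_tool_cam"])
    else: c2w=np.linalg.inv(np.array(i["view"]))
    np.savez(f"pics/{fn}.npz",im=im,d=d,c2w=c2w,k=K(i)); return im,d,c2w
def rays(fn,uv):
    z=np.load(f"pics/{fn}.npz"); f,cx,cy,k1=z["k"]
    Km=np.array([[f,0,cx],[0,f,cy],[0,0,1]])
    n=cv2.undistortPoints(np.array(uv,float).reshape(-1,1,2),Km,np.array([k1,0,0,0,0.])).reshape(-1,2)
    return z,n
def atz(fn,uv,zw):
    z,n=rays(fn,uv); T=z["c2w"]; D=np.c_[n,np.ones(len(n))]@T[:3,:3].T; o=T[:3,3]
    return o+D*((zw-o[2])/D[:,2])[:,None]
def atd(fn,uv):
    z,n=rays(fn,uv); T=z["c2w"]; uv=np.array(uv).reshape(-1,2).astype(int); d=z["d"][uv[:,1],uv[:,0]]
    return (np.c_[n,np.ones(len(n))]*d[:,None])@T[:3,:3].T+T[:3,3]
def cloud(fn):
    v,u=np.mgrid[:480,:640]; uv=np.c_[u.ravel(),v.ravel()]
    return atd(fn,uv).reshape(480,640,3)
E
python3 - <<'E'
from h import *
print(robot.read_t(),robot.read_position(),robot.read_tcp_rot(),robot.read_force(),robot.read_grip_width())
snap("side","s0");snap("top","t0")
for n in("side","top"): print(robot.camera_info(n))
E
```

```text
pics
0.0 [ 0.28773855 -0.60999819  0.20213191] [[-9.04461175e-01 -4.26555169e-01 -8.18826507e-04]
 [-4.26555936e-01  9.04460050e-01  1.43231354e-03]
 [ 1.29635117e-04  1.64474730e-03 -9.99998639e-01]] [-1.21784649  0.63264999 -0.02848265] 0.9998468454457012
{'vfov': 54.15447121792499, 'cx': 320.71291767152013, 'cy': 239.63024738950176, 'k1': -0.05008513768348283, 'view': array([[ 0.88972661, -0.45644904, -0.00638983, -0.2713968 ],
       [-0.22129612, -0.41903083, -0.88059139,  0.31294246],
       [ 0.39926756,  0.78489963, -0.47383328,  0.49192806],
       [ 0.        ,  0.        ,  0.        ,  1.        ]])}
{'vfov': 50.47200824786215, 'cx': 329.7489430066934, 'cy': 238.60003043315723, 'k1': -0.033324876333132365, 'view': array([[-1.26305797e-02, -9.99919992e-01,  6.90763787e-04,
         3.00997057e-01],
       [-9.78274777e-01,  1.22141996e-02, -2.06952350e-01,
         4.85963964e-01],
       [ 2.06927355e-01, -3.28968493e-03, -9.78350780e-01,
         1.00236666e+00],
       [ 0.00000000e+00,  0.00000000e+00,  0.00000000e+00,
         1.00000000e+00]])}
```

View pics/t0.png

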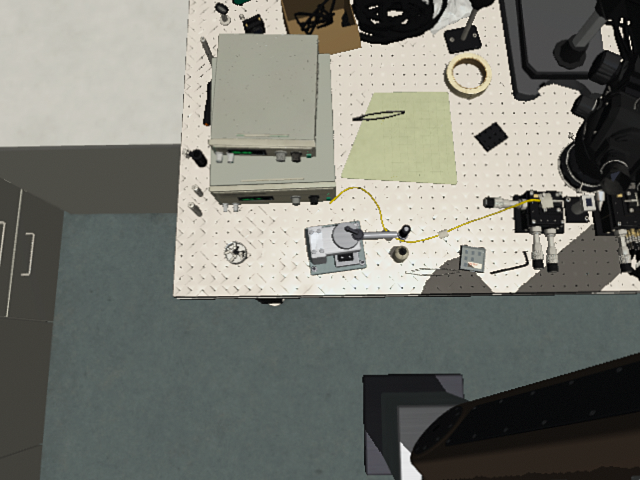

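View pics/s0.png

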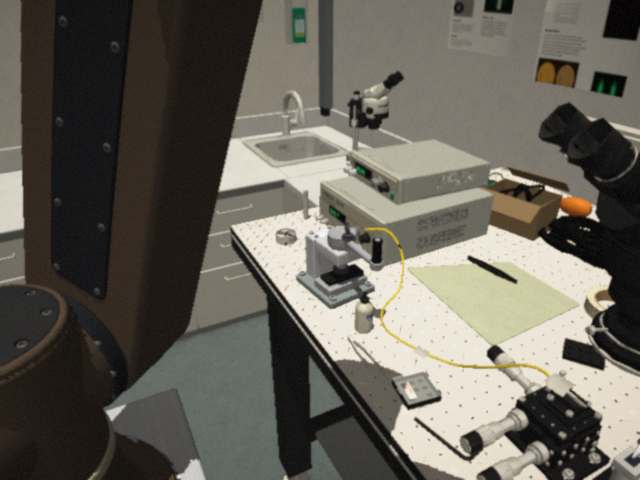

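The top view shows the ratchet head at about (347,235), the grip at (404,231), the oil bottle at (400,254), the screw pot at (236,252) and the tweezers near (430,272). The instrument boxes lie behind the press, above row 200. Next I'll turn these pixels into positions.

```bash
python3 - <<'E'
from h import *
P=cloud("t0")
for n,uv in dict(head=(347,235),grip=(404,231),bottle=(400,254),pot=(236,252),box=(272,190),box2=(330,190),tw=(430,272)).items():
    print(n,uv,P[uv[1],uv[0]].round(4))
im=cv2.imread("pics/t0.png")[190:300,290:450]; cv2.imwrite("pics/t0c.png",cv2.resize(im,None,fx=5,fy=5,interpolation=cv2.INTER_CUBIC))
# head top points
m=(abs(P[...,2]-.125)<.004)&(P[...,0]<.7)&(P[...,0]>.3)
v,u=np.nonzero(m); s=(u>300)&(u<420)&(v>200)&(v<280); print(s.sum(),np.median(P[v[s],u[s]],0))
print(robot.camera_info("wrist"))
E
```

```text
head (347, 235) [0.4801 0.262  0.1277]
grip (404, 231) [0.479  0.1575 0.1614]
bottle (400, 254) [0.4541 0.152  0.059 ]
pot (236, 252) [0.4701 0.4943 0.0176]
box (272, 190) [0.579  0.4093 0.1051]
box2 (330, 190) [0.581  0.2932 0.0941]
tw (430, 272) [ 0.4252  0.0799 -0.0043]
640 [0.48041648 0.25947449 0.12529609]
{'vfov': 68.37001927932067, 'cx': 320.87207652404055, 'cy': 241.8232781867553, 'k1': -0.029509598501735346, 'T_tool_cam': array([[-7.44687981e-04, -9.50544812e-01, -3.10586551e-01,
         8.43959631e-02],
       [ 9.99999420e-01, -4.66025256e-04, -9.71418945e-04,
         1.93576531e-04],
       [ 7.78636062e-04, -3.10587094e-01,  9.50544607e-01,
        -1.81351563e-01],
       [ 0.00000000e+00,  0.00000000e+00,  0.00000000e+00,
         1.00000000e+00]])}
```

View pics/t0c.png

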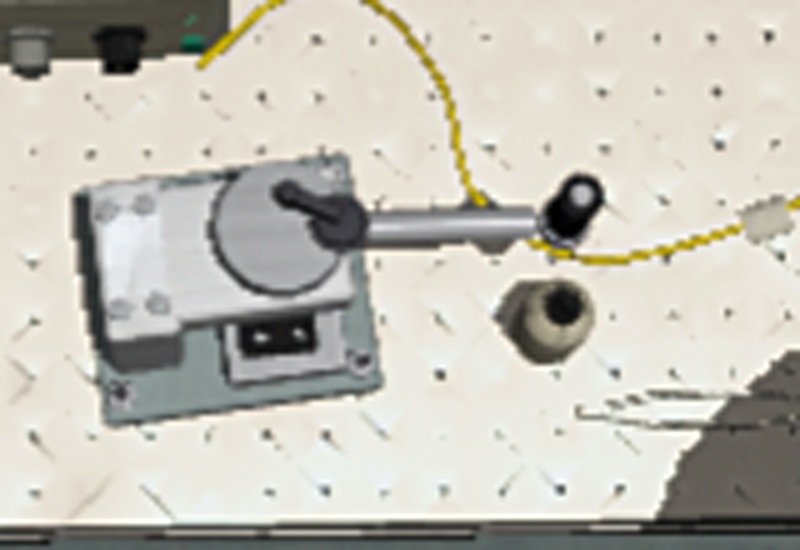

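```bash
python3 - <<'E'
from h import *
for fn in("t0","s0"):
    P=cloud(fn).reshape(-1,3); im=np.load(f"pics/{fn}.npz")["im"]
    P=P[np.isfinite(P).all(1)]
    print(fn,"rows x 0.35.. step .05; cols y from 0.5 to -0.7 step .1: max z")
    for x in np.arange(.3,.95,.05):
        r=[]
        for y in np.arange(.5,-.75,-.1):
            s=(P[:,0]>=x)&(P[:,0]<x+.05)&(P[:,1]<=y)&(P[:,1]>y-.1)
            r.append(f"{P[s,2].max():5.2f}" if s.sum()>3 else "  -- ")
        print(f"{x:.2f}"," ".join(r))
q=np.array(robot.read_qpos()); R=np.array(robot.read_tcp_rot())
for p in ([.48,.262,.4],[.44,.24,.35],[.48,.155,.2]):
  for a in (0,45,90,-45,-90):
    c,s=np.cos(np.radians(a)),np.sin(np.radians(a))
    Rd=np.array([[-c,s,0],[s,c,0],[0,0,-1.]])
    k=robot.ik(p,Rd); print(p,a,None if k is None else np.round(k,1))
E
```

```text
t0 rows x 0.35.. step .05; cols y from 0.5 to -0.7 step .1: max z
0.30 -0.88 -0.88 -0.89 -0.88 -0.88 -0.89 -0.89 -0.88 -0.88 -0.88 -0.88 -0.88 -0.88
0.35  0.01  0.01  0.01  0.01  0.01  0.01  0.01  0.01  0.01 -0.88 -0.88 -0.88 -0.88
0.40  0.02  0.11  0.10  0.05  0.02  0.02  0.06  0.01  0.06 -0.88 -0.89 -0.89 -0.88
0.45  0.02  0.11  0.15  0.17  0.02  0.41  0.42  0.01  0.05 -0.89 -0.89 -0.89 -0.89
0.50  0.01  0.10  0.13  0.02  0.02  0.42  0.42  0.18  0.09   --    --    --    -- 
0.55  0.12  0.12  0.12  0.04  0.01  0.09  0.38  0.20  0.09   --    --    --    -- 
0.60  0.18  0.18  0.12  0.01  0.01  0.01  0.37  0.01  0.01   --    --    --    -- 
0.65  0.18  0.18  0.11  0.01  0.01  0.01  0.35  0.33   --    --    --    --    -- 
0.70  0.18  0.18  0.12  0.01  0.01  0.02  0.27  0.31   --    --    --    --    -- 
0.75  0.18  0.18  0.11  0.02  0.01  0.02  0.28  0.33   --    --    --    --    -- 
0.80  0.18  0.18  0.11  0.01  0.03  0.03  0.36  0.37  0.04   --    --    --    -- 
0.85  0.18  0.18  0.11  0.01  0.03  0.03  0.06  0.31  0.06   --    --    --    -- 
0.90   --   0.09  0.09  0.01  0.03  0.
[... 1401 characters left out ...]
0.4] -45 [ 49.2   4.6   5.    0.  -90.4 -94.2]
[0.48, 0.262, 0.4] -90 [ 49.2   4.6   5.    0.  -90.4 -49.2]
[0.44, 0.24, 0.35] 0 [  51.1    0.2   -5.9    0.   -84.  -141.1]
[0.44, 0.24, 0.35] 45 [-173.9  -79.7   -5.9    0.  -163.9   38.9]
[0.44, 0.24, 0.35] 90 [-173.9  -79.7   -5.9    0.  -163.9   -6.1]
[0.44, 0.24, 0.35] -45 [ 51.1   0.2  -5.9   0.  -84.  -96.1]
[0.44, 0.24, 0.35] -90 [ 51.1   0.2  -5.9   0.  -84.  -51.1]
[0.48, 0.155, 0.2] 0 [  40.2    4.5  -20.7    0.   -64.8 -130.2]
[0.48, 0.155, 0.2] 45 None
[0.48, 0.155, 0.2] 90 [ 40.2   4.5 -20.7   0.  -64.8 139.8]
[0.48, 0.155, 0.2] -45 [ 40.2   4.5 -20.7   0.  -64.8 -85.2]
[0.48, 0.155, 0.2] -90 [ 40.2   4.5 -20.7   0.  -64.8 -40.2]
```

```bash
cat >> h.py <<'E'
RA=np.array([[0,-1,0],[-1,0,0],[0,0,-1.]])  # tool x=-y world, jaws along world x
E
python3 - <<'E'
from h import *
q=np.array(robot.read_qpos()); R=np.array(robot.read_tcp_rot())
k=robot.ik([.288,-.61,.52],R); print(k)
k2=robot.ik([.475,.22,.52],RA); k3=robot.ik([.475,.22,.30],RA); print(k2,k3)
robot.movej(k); print(robot.read_t())
robot.movej(k2); print(robot.read_t())
robot.movej(k3); print(robot.read_t(),robot.read_position(),robot.read_force())
snap("wrist","w0")
E
```

```text
[-4.82172740e+01  2.06502061e+01  4.08191094e+01 -1.63127797e-02
 -1.10253487e+02 -1.65377915e+01]
[  46.3452508     3.80656713   19.1240787     0.         -105.31751157
  -46.3452508 ] [ 46.3452508    3.23277152  -8.95856488   0.         -77.80866361
 -46.3452508 ]
1.3083
4.2917
5.175 [0.47603467 0.22032744 0.30164756] [ 0.67434803 -0.83691761  0.31140056]
```

View pics/w0.png

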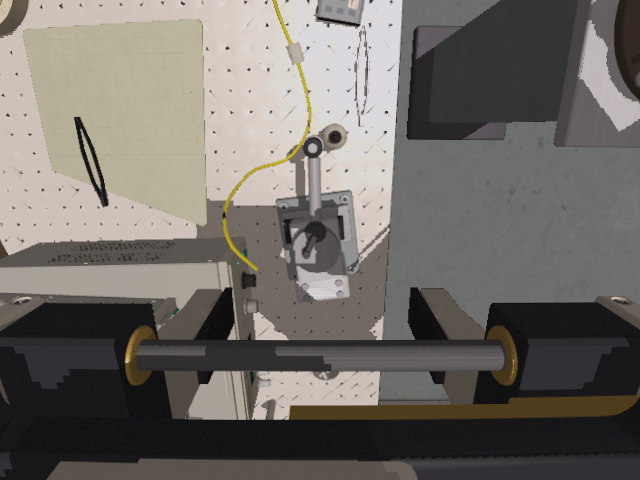

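```bash
python3 - <<'E'
from h import *
im=cv2.imread("pics/w0.png")[125:310,250:380]; im=cv2.convertScaleAbs(im,alpha=1.6,beta=20); cv2.imwrite("pics/w0c.png",cv2.resize(im,None,fx=4,fy=3.2*1.0,interpolation=cv2.INTER_CUBIC) if 0 else cv2.resize(im,(520,740)[:2] if 0 else (416,592),interpolation=cv2.INTER_CUBIC))
P=cloud("w0")
sub=P[125:310,250:380]
m=(abs(sub[...,2]-.125)<.0025); v,u=np.nonzero(m)
q=sub[v,u]; q=q[np.hypot(q[:,0]-.48,q[:,1]-.262)<.035]
c,r=cv2.minEnclosingCircle(q[:,:2].astype(np.float32)); print("head n",len(q),c,r,np.median(q,0))
for name,lo,hi in(("grip",.158,.170),("lever",.1375,.148)):
    m=(sub[...,2]>lo)&(sub[...,2]<hi); v,u=np.nonzero(m); s=sub[v,u]; print(name,len(v),s.mean(0).round(4),s.min(0).round(4),s.max(0).round(4))
E
```

```text
head n 1387 (0.4828144311904907, 0.257730633020401) 0.03057263232767582 [0.48096335 0.26426498 0.12443057]
grip 296 [0.4847 0.1535 0.1613] [0.4765 0.1453 0.1594] [0.4933 0.1616 0.1639]
lever 163 [0.4891 0.253  0.1412] [0.4817 0.2407 0.1377] [0.4963 0.2649 0.144 ]
```

View pics/w0c.png

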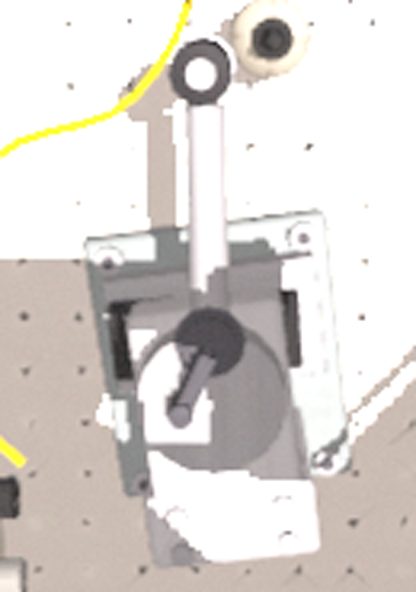

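```bash
python3 - <<'E'
from h import *
g=lambda u,v:(250+u/3.2,125+v/3.2)
S=atz("w0",[g(213,396)],.125)[0];L=atz("w0",[g(179,413)],.1417)[0];G=atz("w0",[g(200,72)],.1615)[0];Pv=atz("w0",[g(212,342)],.14)[0]
E=atz("w0",[g(138,396),g(288,396),g(213,470)],.125)
print(S,L,G,Pv);print(E)
print("grip r",np.hypot(*(G-S)[:2]),"piv r",np.hypot(*(Pv-S)[:2]),"lev",np.hypot(*(L-Pv)[:2]),np.hypot(*(L-S)[:2]))
B=atz("w0",[g(88,240),g(322,212)],.014); d=B[0]-B[1]; print("base edge press y ang",B,np.arctan2(-d[1],-d[0]))
E
```

```text
[0.48142389 0.26065105 0.125     ] [0.49212412 0.26059767 0.1417    ] [0.48402552 0.15333593 0.1615    ] [0.481431   0.23732554 0.14      ]
[[0.50657678 0.26064508 0.125     ]
 [0.45628072 0.26065906 0.125     ]
 [0.48155087 0.28751169 0.125     ]]
grip r 0.107346647756205 piv r 0.02332550992856283 lev 0.025611223629854664 0.010700364997891822
base edge press y ang [[0.53533144 0.22994459 0.014     ]
 [0.43724112 0.21817039 0.014     ]] -3.022129951043933
```

```bash
cat > push.py <<'E'
from h import *
robot.move_gripper(0.0)
robot.goto([.532,.262,.20],RA)
robot.servo_line([.532,.262,.1305],speed=.08)
print(robot.read_t(),robot.read_position().round(4),robot.read_force().round(2))
snap("wrist","w1")
E
python3 push.py
```

```text
8.225 [0.5323 0.2622 0.131 ] [ 0.77 -1.14 -0.21]
```

View pics/w1.png

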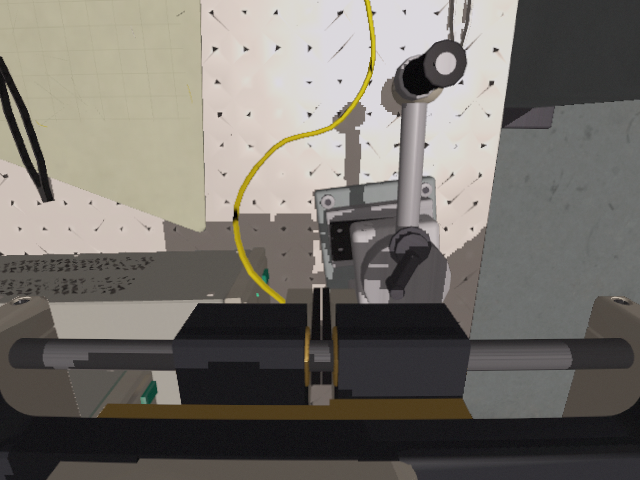

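The shut fingers, at about (320,310), stand beyond the lever's free end at (397,288), with the head top clear below them. I'll push towards the robot in small steps.

```bash
python3 - <<'E'
from h import *
f0=robot.read_force()
for x in (.520,.514,.510,.506,.503,.500,.497):
    robot.servo_line([x,.262,.1305],speed=.05)
    print(round(robot.read_t(),2),robot.read_position().round(4),(robot.read_force()-f0).round(2))
snap("wrist","w2")
E
```

```text
8.67 [0.5197 0.2622 0.1309] [-0.84  0.81 -0.6 ]
8.93 [0.5138 0.262  0.1306] [ 0.5   0.98 -0.64]
9.18 [0.5098 0.262  0.1305] [1.1  0.14 0.48]
9.43 [0.5058 0.262  0.1305] [-0.49 -0.88 -0.37]
9.68 [0.5029 0.262  0.1305] [ 1.15  0.92 -0.16]
9.93 [0.4999 0.262  0.1306] [-0.23 -0.33  0.79]
10.18 [0.4968 0.262  0.1305] [0.54 0.12 0.15]
```

View pics/w2.png

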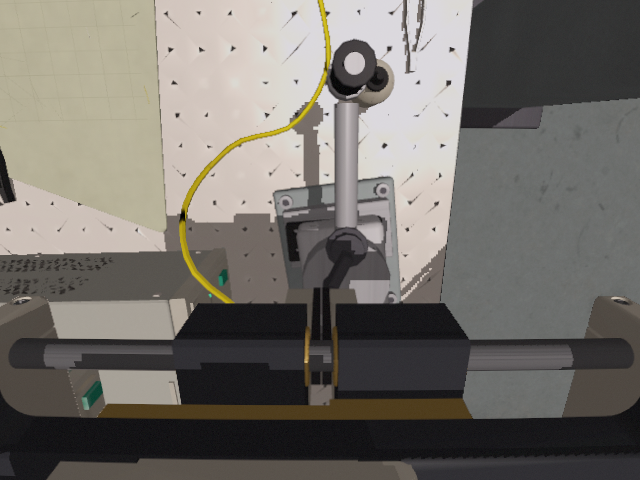

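The lever is still in its original position (tip near (330,282)), so the fingertips are thinner than I assumed. I'll carry on.

```bash
python3 - <<'E'
from h import *
for x in (.494,.491,.488,.485,.482):
    robot.servo_line([x,.262,.1305],speed=.05)
    f=np.mean([robot.read_force() for _ in range(5)],0)
    print(round(robot.read_t(),2),robot.read_position().round(4),f.round(2))
snap("wrist","w3")
E
```

```text
10.48 [0.4939 0.262  0.1305] [ 0.19 -0.1  -0.36]
10.73 [0.4908 0.262  0.1305] [ 0.69  0.11 -0.62]
10.98 [0.4878 0.262  0.1306] [0.45 0.27 0.02]
11.23 [0.4848 0.262  0.1306] [ 0.11  0.06 -0.14]
11.48 [0.4819 0.262  0.1306] [-0.19  0.72 -0.03]
```

View pics/w3.png

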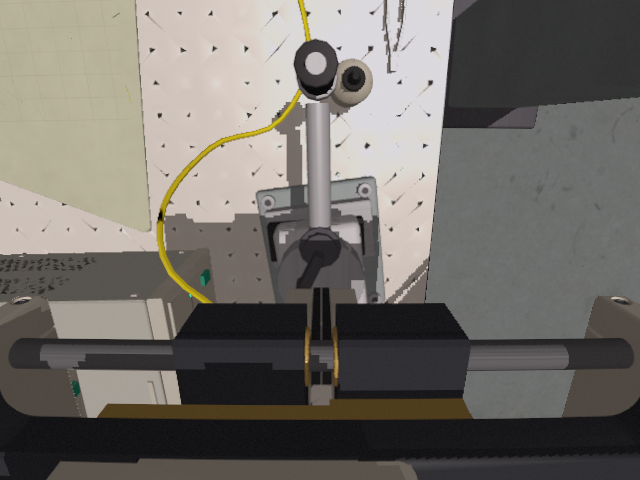

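```bash
python3 - <<'E'
from h import *
im=cv2.imread("pics/w3.png")[220:320,260:380]; im=cv2.convertScaleAbs(im,alpha=1.6,beta=20); cv2.imwrite("pics/w3c.png",cv2.resize(im,None,fx=6,fy=6,interpolation=cv2.INTER_CUBIC))
P=cloud("w3"); T=robot.read_position(); print(robot.read_grip_width())
for v in range(270,304,3): print(v,[tuple((P[v,u]-T).__mul__(1000).round(0).astype(int)) for u in range(280,365,8)])
E
```

```text
0.001747682142727302
270 [(np.int64(24), np.int64(-6), np.int64(-7)), (np.int64(19), np.int64(-6), np.int64(-6)), (np.int64(15), np.int64(-7), np.int64(-5)), (np.int64(10), np.int64(-9), np.int64(1)), (np.int64(5), np.int64(-13), np.int64(11)), (np.int64(1), np.int64(-7), np.int64(-5)), (np.int64(-4), np.int64(-6), np.int64(-6)), (np.int64(-8), np.int64(-6), np.int64(-6)), (np.int64(-13), np.int64(-6), np.int64(-6)), (np.int64(-18), np.int64(-6), np.int64(-7)), (np.int64(-22), np.int64(-6), np.int64(-6))]
273 [(np.int64(24), np.int64(-4), np.int64(-6)), (np.int64(19), np.int64(-5), np.int64(-5)), (np.int64(15), np.int64(-5), np.int64(-6)), (np.int64(9), np.int64(-10), np.int64(7)), (np.int64(5), np.int64(-11), np.int64(10)), (np.int64(1), np.int64(-5), np.int64(-5)), (np.int64(-4), np.int64(-5), np.int64(-6)), (np.int64(-8), np.int64(-5), np.int64(-6)), (np.int64(-13), np.int64(-5), np.int64(-5)), (np.int64(-18), np.int64(-4), np.int64(-7)), (np.int64(-22), np.int64(-4), np.int64(-7))]
276 [(np.int64(24), np.int64(-2), np.int64(-6)), (np.int64(19), np.int64(-2), np.int64(-7)), (np.in
[... 4107 characters left out ...]
t64(-9), np.int64(36)), (np.int64(-6), np.int64(-11), np.int64(39)), (np.int64(-10), np.int64(-11), np.int64(39)), (np.int64(-13), np.int64(-11), np.int64(40)), (np.int64(-26), np.int64(25), np.int64(-30))]
303 [(np.int64(12), np.int64(-39), np.int64(95)), (np.int64(9), np.int64(-38), np.int64(94)), (np.int64(7), np.int64(-38), np.int64(94)), (np.int64(5), np.int64(-38), np.int64(93)), (np.int64(4), np.int64(-9), np.int64(39)), (np.int64(1), np.int64(15), np.int64(-6)), (np.int64(-3), np.int64(-10), np.int64(40)), (np.int64(-4), np.int64(-39), np.int64(95)), (np.int64(-6), np.int64(-38), np.int64(94)), (np.int64(-8), np.int64(-38), np.int64(94)), (np.int64(-10), np.int64(-39), np.int64(95))]
```

View pics/w3c.png

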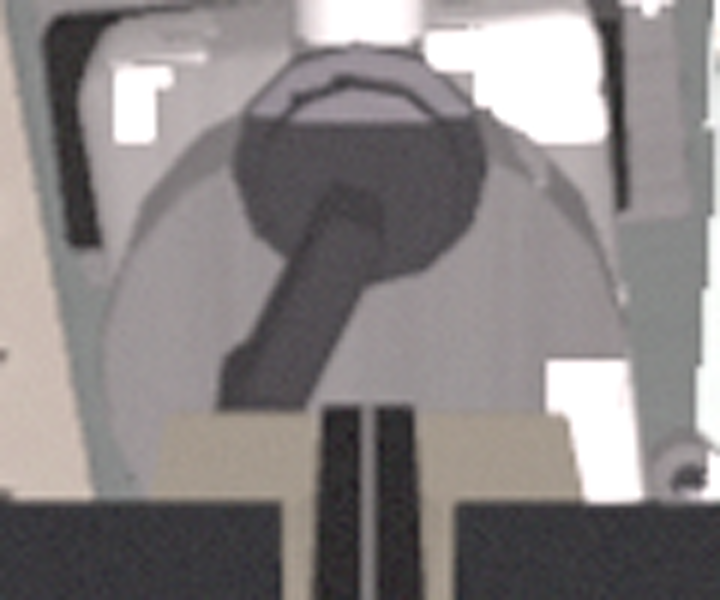

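```bash
python3 - <<'E'
from h import *
for fn in ("w0","w3"):
    z=np.load(f"pics/{fn}.npz"); i=robot.camera_info("wrist"); Ttc=np.array(i["T_tool_cam"])
    T=z["c2w"]@np.linalg.inv(Ttc)
    P=cloud(fn).reshape(-1,3); Q=(P-T[:3,3])@T[:3,:3]
    s=(z["d"].ravel()>0)&(abs(Q[:,0])<.05)&(Q[:,2]>-.10)&(Q[:,2]<-.003 if fn=="w0" else Q[:,2]<-.02)&(abs(Q[:,1])<.09)
    Q=Q[s]*1000
    print(fn,s.sum())
    for zz in np.arange(-100,0,5):
        m=(Q[:,2]>=zz)&(Q[:,2]<zz+5)
        if m.sum(): q=Q[m]; print(zz,m.sum(),"x",q[:,0].min().round(),q[:,0].max().round(),"y",np.percentile(q[:,1],[0,25,50,75,100]).round())
E
```

```text
w0 13950
-100 3868 x -1.0 40.0 y [-89. -58. -47.  57.  87.]
-95 1893 x -6.0 40.0 y [-89. -49. -48.  48.  88.]
-90 642 x -11.0 38.0 y [-82. -48. -48.  47.  83.]
-85 538 x -12.0 8.0 y [-49. -48. -48.  47.  48.]
-80 405 x -12.0 4.0 y [-48. -48.  47.  47.  48.]
-75 314 x -12.0 12.0 y [-59. -48.  46.  47.  59.]
-70 1005 x -12.0 12.0 y [-62. -49. -44.  48.  61.]
-65 818 x -10.0 12.0 y [-63. -52. -44.  51.  63.]
-60 737 x 1.0 12.0 y [-62. -50. -44.  50.  62.]
-55 629 x -2.0 12.0 y [-62. -51. -44.  50.  61.]
-50 655 x -5.0 12.0 y [-61. -50. -44.  50.  60.]
-45 731 x -8.0 12.0 y [-60. -49. -44.  48.  59.]
-40 630 x -10.0 12.0 y [-60. -47.  43.  46.  59.]
-35 549 x -10.0 12.0 y [-60. -47.  43.  46.  59.]
-30 437 x -10.0 12.0 y [-59. -45. -44.  44.  59.]
-25 99 x -10.0 10.0 y [-48. -44.  43.  44.  47.]
w3 10749
-100 5023 x -1.0 40.0 y [-89. -80.  -4.  79.  87.]
-95 3212 x -6.0 40.0 y [-89. -81.  -5.  80.  88.]
-90 286 x -7.0 38.0 y [-83. -81. -43.  80.  82.]
-85 37 x -7.0 2.0 y [-5. -5. -5.  3.  3.]
-80 13 x -3.0 2.0 y [-5. -5. -5.  3.  3.]
-75 49 x -12.0 -4.0 y [-5. -5. -1.  3.  3.]
-70 311 x -10.0 10.0 y [-5. -3. -0.  2.  3.]
-65 169 x 9.0 12.0 y [-6. -3. -1.  2.  4.]
-60 172 x 9.0 12.0 y [-6. -4. -1.  2.  5.]
-55 120 x 9.0 11.0 y [-6. -3.  0.  2.  5.]
-50 95 x 9.0 10.0 y [-4. -3. -1.  1.  5.]
-45 343 x 3.0 12.0 y [-16.  -6.  -1.   4.  15.]
-40 343 x 4.0 12.0 y [-17.  -9.  -1.   7.  15.]
-35 336 x 7.0 12.0 y [-17.  -8.   1.   8.  15.]
-30 212 x 9.0 12.0 y [-17.  -8.  -1.   6.  15.]
-25 28 x 9.0 10.0 y [-4. -3. -2.  1.  3.]
```

The wrist depth puts the real fingertips about 25 mm behind the reported TCP, at z of about 0.156. That explains why they passed over the lever. I'll check it with the independent fixed cameras.

```bash
python3 - <<'E'
from h import *
snap("side","s1")
i=robot.camera_info("side");f,cx,cy,k1=K(i)
V=np.array(i["view"]);p=robot.read_position();print(p,robot.read_t())
def proj(X):
    c=V@np.r_[X,1];n=c[:2]/c[2];return (n*(1+k1*(n@n))*f+[cx,cy])
im=cv2.imread("pics/s1.png")
a=proj(p);b=proj(p+[0,0,.025]);print(a,b)
u,v=int(a[0]),int(a[1])
cr=cv2.resize(im[v-70:v+50,u-80:u+80],None,fx=5,fy=5,interpolation=cv2.INTER_CUBIC)
for q,c in((a,(0,0,255)),(b,(0,255,0))): cv2.circle(cr,(int((q[0]-u+80)*5),int((q[1]-v+70)*5)),4,c,-1)
cv2.imwrite("pics/s1c.png",cr)
E
```

```text
[0.48199595 0.26204459 0.13052316] 11.5833
[341.68556519 229.16557204] [341.89591216 216.35768321]
```

View pics/s1c.png

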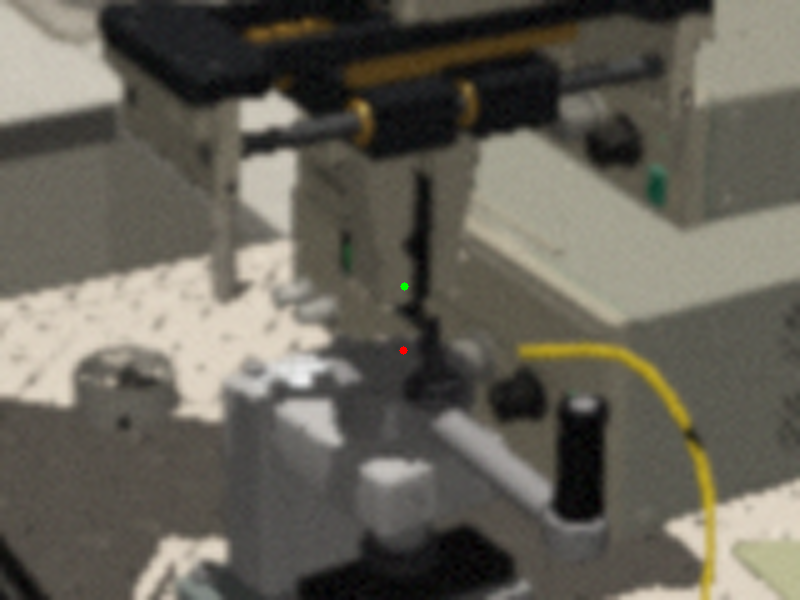

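```bash
python3 - <<'E'
from h import *
P=cloud("s1");p=np.array([.482,.262,.1305])
Q=(P-p)*1000
m=(abs(Q[...,0])<25)&(abs(Q[...,1])<16)&(Q[...,2]>2)&(Q[...,2]<80)
q=Q[m]
for zz in range(0,80,4):
    k=(q[:,2]>=zz)&(q[:,2]<zz+4)
    if k.sum(): print(zz,k.sum(),"x",np.percentile(q[k,0],[0,10,50,90,100]).round(),"y",np.percentile(q[k,1],[0,10,50,90,100]).round())
E
```

```text
0 3 x [3. 3. 4. 5. 5.] y [-6. -6. -4. -3. -2.]
4 1 x [4. 4. 4. 4. 4.] y [-4. -4. -4. -4. -4.]
8 15 x [-0.  3.  5.  9.  9.] y [-15. -12.  -7.  -0.   1.]
12 5 x [ 6.  6. 10. 11. 12.] y [-5. -5. -2. -1. -0.]
20 3 x [-0. -0.  2.  3.  4.] y [-8. -8. -8. -8. -8.]
24 28 x [-16. -16.  -2.  11.  14.] y [-12. -11. -10.  -3.  10.]
28 47 x [-17. -17.  -9.   9.  13.] y [-13. -12. -10.   3.  10.]
32 49 x [-18. -17.  -5.  10.  15.] y [-13. -12. -10.   0.  11.]
36 42 x [-17. -17.  -9.  10.  16.] y [-12. -12. -10.   4.  10.]
40 55 x [-17. -17.  -6.  13.  16.] y [-13. -12. -10.  -2.   9.]
44 48 x [-19. -17.  -1.  10.  16.] y [-12. -11.  -9.   1.  10.]
48 43 x [-19. -18.  -7.  11.  15.] y [-13. -11. -10.  -0.   8.]
52 48 x [-19. -19.  -4.  12.  17.] y [-13. -12. -10.  -0.   9.]
56 55 x [-20. -19.  -7.  13.  18.] y [-13. -12. -10.  -1.   8.]
60 54 x [-21. -20.  -6.  12.  19.] y [-12. -12. -10.   1.  12.]
64 58 x [-22. -21.  -5.  15.  19.] y [-13. -12. -10.  -1.  11.]
68 60 x [-23. -22.  -4.  14.  19.] y [-13. -11. -10.  -1.   9.]
72 60 x [-23. -23.  -7.  15.  21.] y [-13. -12. -10.   1.   9.]
76 55 x [-24. -22.  -4.  18.  20.] y [-13. -12. -10.  -7.   1.]
```

Both cameras agree that the fingertips are about 24 mm above the reported TCP and ±16 mm across the jaws. I'll correct for that (tip z = TCP z + 0.024) and redo the push.

```bash
python3 - <<'E'
from h import *
robot.servo_line([.482,.262,.140],speed=.1)
robot.servo_line([.524,.262,.140],speed=.12)
robot.servo_line([.524,.262,.108],speed=.06)
f0=np.mean([robot.read_force() for _ in range(5)],0);print(robot.read_t(),f0.round(2))
for x in (.514,.509,.506,.503,.500,.497,.494):
    robot.servo_line([x,.262,.108],speed=.05)
    f=np.mean([robot.read_force() for _ in range(5)],0)-f0
    print(round(robot.read_t(),2),robot.read_position().round(4),f.round(2))
snap("wrist","w4")
im=cv2.imread("pics/w4.png")[220:320,260:380]; im=cv2.convertScaleAbs(im,alpha=1.6,beta=20); cv2.imwrite("pics/w4c.png",cv2.resize(im,None,fx=6,fy=6,interpolation=cv2.INTER_CUBIC))
E
```

```text
13.0167 [ 0.05 -0.59  0.33]
13.37 [0.5137 0.2621 0.1084] [ 0.1  -0.06 -0.64]
13.62 [0.5089 0.2621 0.1083] [ 0.99  1.02 -0.11]
13.87 [0.5058 0.2619 0.108 ] [0.2  0.48 0.51]
14.12 [0.5025 0.2616 0.1078] [-0.68  0.77 -0.06]
14.37 [0.4996 0.2618 0.1079] [ 0.34  0.52 -1.13]
14.62 [0.4969 0.262  0.1081] [ 0.93  1.42 -0.61]
14.87 [0.4953 0.2627 0.1085] [ 5.58  0.11 -2.22]
```

View pics/w4c.png

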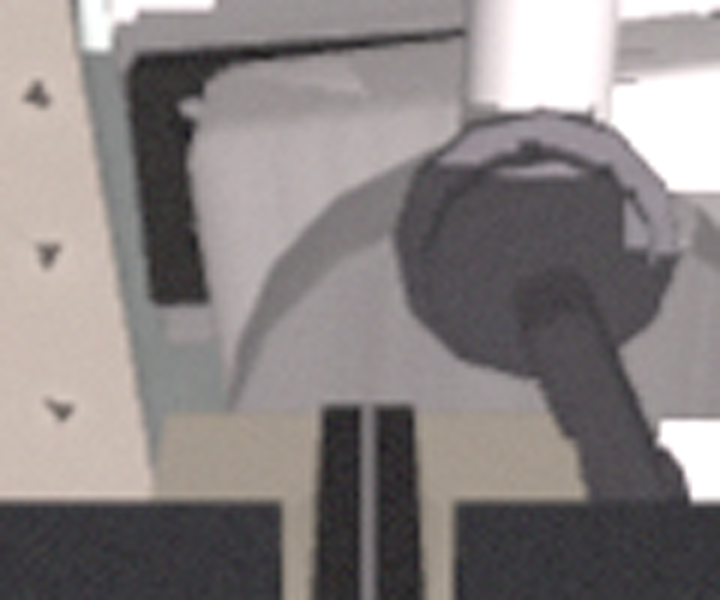

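The lever has now swung over to the near side (free end at crop (640,480), on the right). I'll back off and look at the grip from above.

```bash
python3 - <<'E'
from h import *
robot.servo_line([.506,.262,.108],speed=.08)
robot.servo_line([.506,.262,.165],speed=.15)
robot.move_gripper(.45)
robot.goto([.484,.17,.20],RA)
snap("wrist","w5");print(robot.read_t())
P=cloud("w5").reshape(-1,3)
for name,lo,hi in(("grip",.158,.168),("lever",.1375,.148)):
    s=P[(P[:,2]>lo)&(P[:,2]<hi)&(P[:,0]>.44)&(P[:,0]<.53)&(P[:,1]>.12)&(P[:,1]<.29)]
    print(name,len(s),s.mean(0).round(4),s.min(0).round(4),s.max(0).round(4))
E
```

```text
17.125
grip 533 [0.4781 0.1531 0.1611] [0.4694 0.1446 0.1581] [0.4865 0.1625 0.163 ]
lever 126 [0.4797 0.1854 0.1416] [0.4702 0.1455 0.1375] [0.486  0.2469 0.1473]
```

View pics/w5.png

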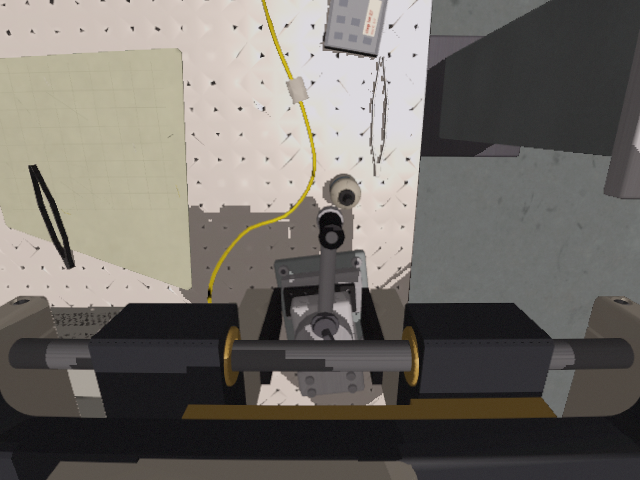

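The grip top measures (0.478, 0.153, 0.161), which matches its given height and 110 mm radius, and the lever leans to the near side. Next I'll grasp the grip, swing back and make the first driving stroke.

```bash
cat >> h.py <<'E'
S=np.array([.4812,.2630]); PH0=1.690-np.pi; ZG=.1035
def gp(th,r=.11):
    a=PH0-th; return np.array([S[0]+r*np.cos(a),S[1]+r*np.sin(a),ZG])
def th_now():
    p=robot.read_position(); return PH0-np.arctan2(p[1]-S[1],p[0]-S[0])
def ftan(n=8):
    f=np.mean([robot.read_force() for _ in range(n)],0)
    a=PH0-th_now(); t=np.array([np.sin(a),-np.cos(a)]); r=np.array([np.cos(a),np.sin(a)])
    return -f[:2]@t, f[:2]@r, f[2]   # positive = resists tightening
def swing(to,step,speed,verbose=True,stop=None):
    th=th_now(); n=max(1,int(np.ceil(abs(to-th)/step)))
    out=[]
    for k in np.linspace(th,to,n+1)[1:]:
        robot.servo_line(gp(k),speed=speed)
        a=th_now();f=ftan();out.append((a,*f))
        if verbose: print(f"t{robot.read_t():.2f} cmd{k:.3f} th{a:.3f} F{f[0]:.2f} rad{f[1]:.2f} z{f[2]:.2f}")
        if stop and stop(out): break
    return out
E
python3 - <<'E'
from h import *
q=None
for t in(-.52,0,.52): print(t,gp(t),robot.ik(gp(t),RA) is not None)
robot.goto([.4781,.1533,.17],RA)
robot.servo_line([.4781,.1533,ZG],speed=.08)
print(ftan())
robot.move_gripper(0.0); print(robot.read_t(),robot.read_grip_width()*88,ftan(),th_now())
robot.servo_line([.4781,.1533,ZG]);
swing(-.50,.22,.1)
E
```

```text
-0.52 [0.54682122 0.17471718 0.1035    ] True
0 [0.49428137 0.1537806  0.1035    ] True
0.52 [0.43828331 0.16171743 0.1035    ] True
(np.float64(0.31483832394353123), np.float64(-0.8982603243114708), np.float64(1.123005996514686))
18.8917 16.05683266525003 (np.float64(-1.6815362581304287), np.float64(-0.24598590356138025), np.float64(1.6295454135529344)) 0.14712806828504532
t19.52 cmd-0.069 th-0.077 F-0.11 rad-0.40 z3.60
t19.91 cmd-0.284 th-0.288 F0.16 rad2.35 z4.76
t20.29 cmd-0.500 th-0.504 F2.23 rad5.32 z3.69
```

```bash
python3 - <<'E'
from h import *
swing(.50,.1,.08)
print(robot.read_grip_width()*88)
E
```

```text
t20.56 cmd-0.412 th-0.410 F2.78 rad6.14 z0.14
t20.83 cmd-0.321 th-0.317 F3.19 rad4.54 z1.84
t21.11 cmd-0.230 th-0.226 F2.78 rad4.40 z3.09
t21.38 cmd-0.139 th-0.138 F3.70 rad3.33 z3.51
t21.66 cmd-0.047 th-0.048 F3.48 rad3.54 z4.62
t21.93 cmd0.044 th0.043 F2.47 rad1.99 z5.24
t22.21 cmd0.135 th0.134 F2.40 rad1.91 z5.62
t22.48 cmd0.226 th0.225 F2.78 rad1.28 z5.73
t22.76 cmd0.318 th0.316 F1.89 rad-0.50 z5.78
t23.03 cmd0.409 th0.407 F1.89 rad-1.23 z5.37
t23.31 cmd0.500 th0.499 F1.93 rad-1.88 z5.67
15.838355929020778
```

```bash
python3 - <<'E'
from h import *
snap("side","s2")
a=cv2.imread("pics/s1.png")[205:295,300:390];b=cv2.imread("pics/s2.png")[205:295,300:390]
o=np.hstack([cv2.resize(cv2.convertScaleAbs(x,alpha=1.5,beta=15),(400,400),interpolation=cv2.INTER_CUBIC) for x in(a,b)])
cv2.imwrite("pics/s2c.png",o);print(robot.read_t())
E
```

```text
23.3583
```

View pics/s2c.png

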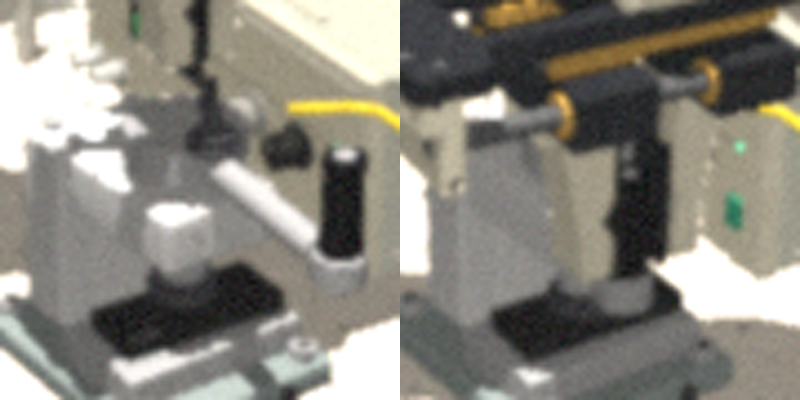

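```bash
python3 - <<'E'
from h import *
swing(-.50,.25,.12)
snap("side","s3")
a=cv2.imread("pics/s1.png")[205:295,300:390];b=cv2.imread("pics/s3.png")[205:295,300:390]
o=np.hstack([cv2.resize(cv2.convertScaleAbs(x,alpha=1.5,beta=15),(400,400),interpolation=cv2.INTER_CUBIC) for x in(a,b)])
cv2.imwrite("pics/s3c.png",o);print(robot.read_t())
E
```

```text
t23.74 cmd0.248 th0.236 F4.13 rad0.41 z5.34
t24.12 cmd-0.001 th-0.015 F4.65 rad1.42 z4.27
t24.49 cmd-0.251 th-0.266 F5.45 rad2.47 z4.51
t24.87 cmd-0.500 th-0.508 F0.26 rad1.60 z8.59
24.9167
```

View pics/s3c.png

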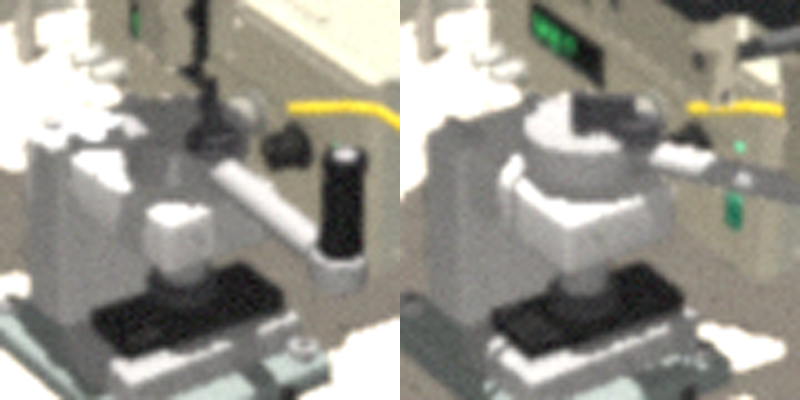

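```bash
python3 - <<'E'
from h import *
i=robot.camera_info("side");f,cx,cy,k1=K(i);V=np.array(i["view"])
def proj(X):
    c=V@np.r_[X,1];n=c[:2]/c[2];return (n*(1+k1*(n@n))*f+[cx,cy])
ims=[]
for fn in("s1","s3"):
    im=cv2.imread(f"pics/{fn}.png")[245:295,315:365]
    o=cv2.resize(cv2.convertScaleAbs(im,alpha=3,beta=20),None,fx=8,fy=8,interpolation=cv2.INTER_CUBIC)
    for z,c in((.038,(0,0,255)),(.044,(0,255,0)),(.050,(255,0,0))):
        pts=[]
        for a in np.linspace(0,2*np.pi,40):
            q=proj([S[0]+.011*np.cos(a),S[1]+.011*np.sin(a),z]); pts.append([(q[0]-315)*8,(q[1]-245)*8])
        if fn=="s3": cv2.polylines(o,[np.array(pts,np.int32)],True,c,1)
    ims.append(o)
cv2.imwrite("pics/s3d.png",np.hstack(ims))
E
```

```text
(no output)
```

View pics/s3d.png

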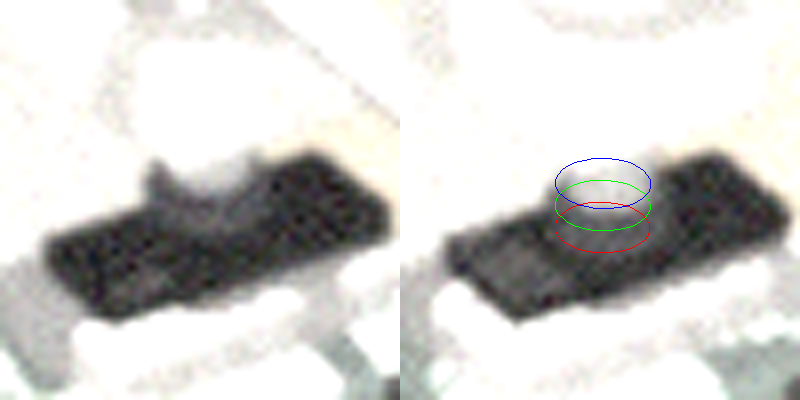

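```bash
python3 - <<'E'
from h import *
swing(-.10,.04,.04,stop=lambda o:o[-1][1]>6)
E
```

```text
t25.17 cmd-0.469 th-0.468 F-0.92 rad1.08 z8.42
t25.42 cmd-0.432 th-0.429 F-0.52 rad0.62 z8.47
t25.67 cmd-0.395 th-0.391 F-1.93 rad0.49 z9.38
t25.92 cmd-0.358 th-0.356 F0.58 rad1.65 z8.76
t26.17 cmd-0.321 th-0.322 F1.08 rad2.63 z6.38
t26.42 cmd-0.284 th-0.289 F2.27 rad2.68 z5.80
t26.67 cmd-0.247 th-0.254 F4.17 rad2.58 z4.11
t26.92 cmd-0.211 th-0.216 F4.84 rad2.11 z5.07
t27.17 cmd-0.174 th-0.179 F4.05 rad2.32 z5.13
t27.42 cmd-0.137 th-0.141 F3.58 rad1.75 z5.76
t27.67 cmd-0.100 th-0.104 F3.93 rad2.29 z5.48
```

```bash
python3 - <<'E'
from h import *
swing(.20,.04,.04,stop=lambda o:o[-1][1]>6)
E
```

```text
t27.92 cmd-0.066 th-0.068 F4.57 rad2.81 z5.50
t28.18 cmd-0.028 th-0.030 F4.11 rad2.18 z5.56
t28.43 cmd0.010 th0.009 F3.20 rad2.05 z6.07
t28.69 cmd0.048 th0.046 F3.58 rad1.22 z5.06
t28.95 cmd0.086 th0.084 F4.05 rad0.66 z5.02
t29.21 cmd0.124 th0.122 F4.54 rad0.89 z5.74
t29.47 cmd0.162 th0.159 F4.63 rad0.21 z5.99
t29.73 cmd0.200 th0.197 F5.44 rad0.64 z5.65
```

```bash
python3 - <<'E'
from h import *
swing(.28,.04,.04)
E
```

```text
t29.98 cmd0.225 th0.220 F7.07 rad0.71 z3.82
t30.23 cmd0.252 th0.248 F6.26 rad0.65 z3.97
t30.48 cmd0.280 th0.275 F6.16 rad-0.51 z3.90
```

The force rises by about 13 N/rad from contact near θ of 0.02–0.07, and the handle is now at 0.275. That is 0.2–0.25 rad past contact, or about 9.5–10.3 N while moving, which is in the target window. I'll unload the grip slightly, let go and look.

```bash
python3 - <<'E'
from h import *
swing(.24,.04,.04)
robot.move_gripper(.45); p=robot.read_position(); print(ftan())
robot.servo_line([p[0],p[1],.20],speed=.12)
robot.servo_line([p[0],.06,.22],speed=.2)
snap("side","s4");snap("wrist","w6");print(robot.read_t(),ftan(),robot.read_force())
a=cv2.imread("pics/s4.png")[195:315,290:410]
w=cv2.imread("pics/w6.png")
cv2.imwrite("pics/s4c.png",cv2.resize(cv2.convertScaleAbs(a,alpha=2,beta=20),(600,600),interpolation=cv2.INTER_CUBIC))
E
```

```text
t30.73 cmd0.240 th0.233 F7.67 rad0.76 z4.62
(np.float64(0.9221538212354088), np.float64(-0.37385294332957997), np.float64(0.5990415446946353))
33.0583 (np.float64(-0.013339118930297437), np.float64(0.09722583048683811), np.float64(-0.2770289857813495)) [-0.02003716 -0.09606928 -0.27702899]
```

View pics/s4c.png

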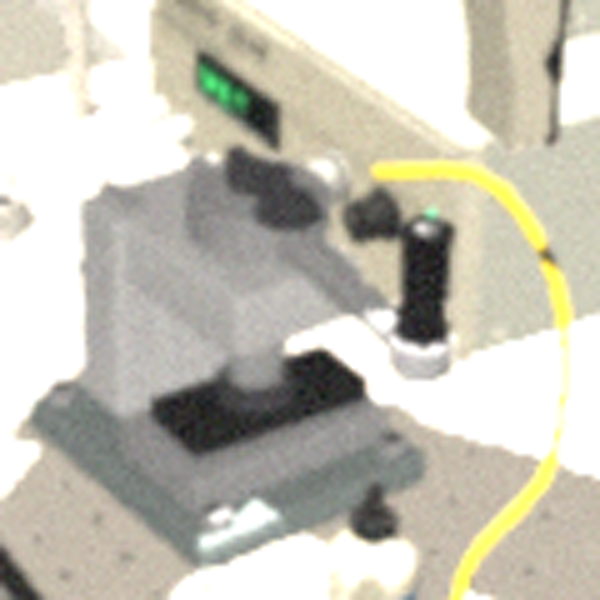

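View pics/w6.png

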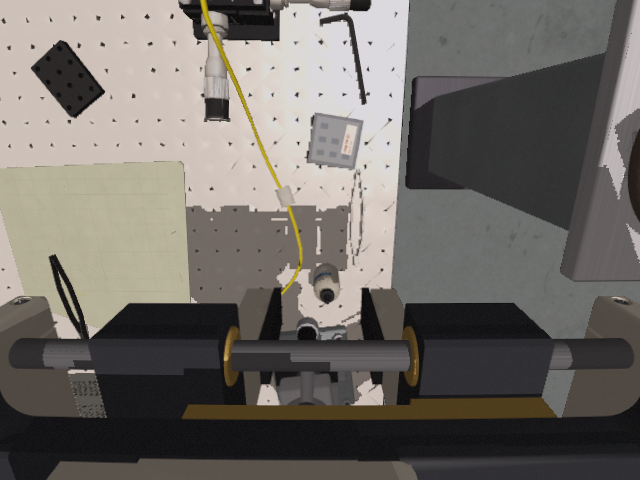

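The lever is at tightening, the foot is down on the plate and the bottle and tweezers are untouched. The 7.67 N reading on backing off puzzles me, so I'll do a bounded test. I'll regrip, swing back one tooth and gently load again. The pawl should re-engage near θ = 0.013 and resist at the tight level straight away.

```bash
python3 - <<'E'
from h import *
P=cloud("w6").reshape(-1,3)
s=P[(P[:,2]>.158)&(P[:,2]<.166)&(P[:,0]>.42)&(P[:,0]<.53)&(P[:,1]>.13)&(P[:,1]<.20)]
print("grip",len(s),s.mean(0).round(4)); 
g=gp(.235); print(g)
robot.servo_line([g[0],g[1],.20],speed=.2)
robot.servo_line(g,speed=.1); robot.move_gripper(0.0)
print(robot.read_t(),robot.read_grip_width()*88,th_now(),ftan())
swing(-.06,.15,.06)
robot.dwell(.2); print(ftan())
swing(.03,.02,.03)
E
```

```text
grip 0 [nan nan nan]
[0.46849085 0.15373666 0.1035    ]
35.325 15.696673317575598 0.22650876213035342 (np.float64(6.125552998798775), np.float64(-0.3881546469691126), np.float64(-2.871453175832197))
t35.75 cmd0.083 th0.074 F0.34 rad-4.07 z3.91
t36.16 cmd-0.060 th-0.070 F4.23 rad-2.90 z2.50
(np.float64(4.9915567498308215), np.float64(-2.6361263355406366), np.float64(2.221146757555115))
t36.61 cmd-0.049 th-0.056 F4.65 rad-2.90 z1.37
t36.86 cmd-0.029 th-0.037 F3.92 rad-1.99 z2.10
t37.11 cmd-0.009 th-0.018 F5.15 rad-2.08 z2.20
t37.36 cmd0.010 th0.000 F5.79 rad-2.76 z1.17
t37.61 cmd0.030 th0.018 F7.94 rad-2.62 z0.07<stdin>:4: RuntimeWarning: Mean of empty slice.
  ret = um.true_divide(
```

```bash
python3 - <<'E'
from h import *
for c in (.040,.050):
    robot.servo_line(gp(c),speed=.03)
    print(f"t{robot.read_t():.2f} cmd{c} th{th_now():.4f}",np.round(ftan(16),2))
E
```

```text
t37.86 cmd0.04 th0.0266 [ 8.45 -1.99 -0.42]
t38.11 cmd0.05 th0.0361 [ 8.75 -2.16 -1.35]
```

On re-engaging near the expected angle the screw held 8.7 N at rest. A free-running screw would have moved at 6.4 N, so it is tight. I won't drive it further; I'll unload and release.

```bash
python3 - <<'E'
from h import *
robot.servo_line(gp(.015),speed=.03); print(th_now(),np.round(ftan(),2))
robot.move_gripper(.45); p=robot.read_position(); print(np.round(ftan(),2))
robot.servo_line([p[0],p[1],.20],speed=.12)
robot.servo_line([p[0]-.01,.02,.26],speed=.2)
snap("side","s5");snap("top","t5");snap("wrist","w7");print(robot.read_t(),robot.read_force().round(2))
a=cv2.imread("pics/s5.png")[195:315,290:410]; b=cv2.imread("pics/w7.png")[200:320,250:400]
cv2.imwrite("pics/s5c.png",np.hstack([cv2.resize(cv2.convertScaleAbs(a,alpha=2,beta=20),(390,390),interpolation=cv2.INTER_CUBIC),cv2.resize(cv2.convertScaleAbs(b,alpha=1.6,beta=20),(400,390),interpolation=cv2.INTER_CUBIC)]))
P=cloud("w7").reshape(-1,3)
for n,zl,zh in(("grip",.157,.168),("bottle",.07,.08)):
    s=P[(P[:,2]>zl)&(P[:,2]<zh)&(P[:,0]>.41)&(P[:,0]<.53)&(P[:,1]>.11)&(P[:,1]<.19)]
    print(n,len(s),s.mean(0).round(4) if len(s) else "")
E
```

```text
0.002158113644421311 [ 7.65 -1.64  0.19]
[ 1.53  0.79 -0.84]
41.0167 [ 0.08  0.4  -0.26]
grip 94 [0.5077 0.1602 0.1611]
bottle 23 [0.4616 0.1456 0.0735]
```

View pics/s5c.png

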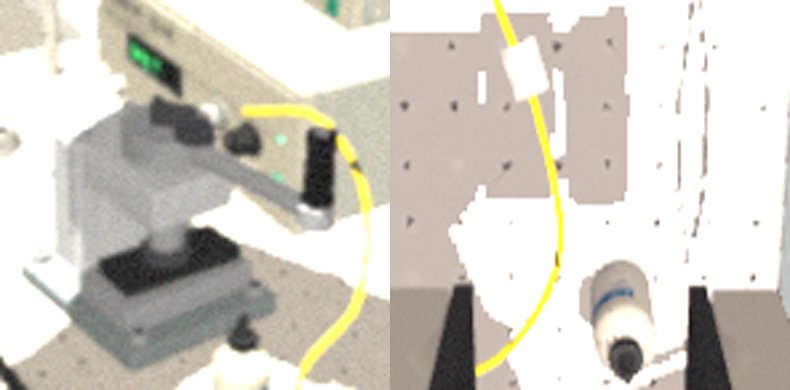

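View pics/t5.png

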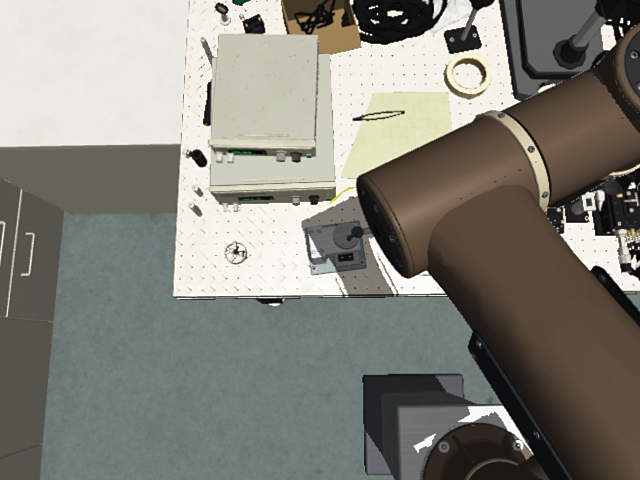

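The grip reading (handle at about −0.13) comes from a partly hidden view, so I'll take one clear look from above before handing in.

```bash
python3 - <<'E'
from h import *
robot.servo_line([.475,.22,.30],speed=.25)
snap("wrist","w8");print(robot.read_t(),robot.read_force().round(2))
im=cv2.imread("pics/w8.png")[125:310,250:380]; cv2.imwrite("pics/w8c.png",cv2.resize(cv2.convertScaleAbs(im,alpha=1.6,beta=20),(416,592),interpolation=cv2.INTER_CUBIC))
P=cloud("w8")[100:310,230:400].reshape(-1,3)
for n,zl,zh in(("grip",.158,.168),("lever",.1375,.148),("bottle",.068,.08)):
    s=P[(P[:,2]>zl)&(P[:,2]<zh)&(P[:,0]>.41)&(P[:,0]<.53)]
    if n!="lever": s=s[s[:,1]<.2]
    else: s=s[(s[:,1]>.225)]
    print(n,len(s),s.mean(0).round(4),s.min(0).round(3),s.max(0).round(3))
P=cloud("w0").reshape(-1,3)
s=P[(P[:,2]>.068)&(P[:,2]<.08)&(P[:,0]>.41)&(P[:,0]<.53)&(P[:,1]<.2)&(P[:,1]>.1)];print("bottle before",s.mean(0).round(4))
E
```

```text
42.0333 [-0.12 -1.07 -0.32]
grip 296 [0.5079 0.1563 0.1613] [0.499 0.148 0.159] [0.516 0.164 0.163]
lever 165 [0.4794 0.2516 0.1412] [0.471 0.24  0.138] [0.489 0.263 0.144]
bottle 27 [0.4616 0.1472 0.0734] [0.459 0.144 0.068] [0.465 0.15  0.076]
bottle before [0.4614 0.1472 0.0735]
```

View pics/w8c.png

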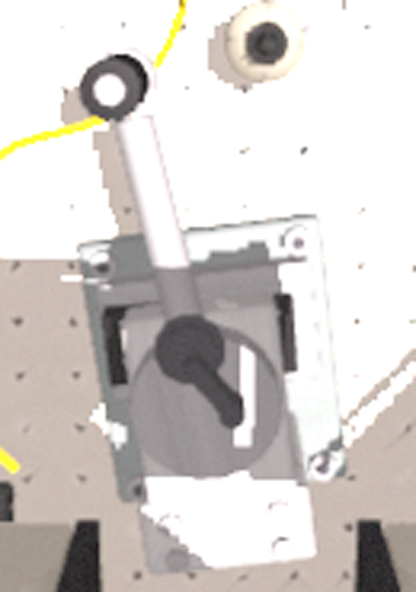

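The lever is at tightening and the bottle has not moved. The handle is at −0.125, though, while the tool let go at 0.00, so the grip may float inside the jaws. I'll check that in the earlier picture taken mid-grasp (s3), which costs no robot time.

```bash
python3 - <<'E'
from h import *
i=robot.camera_info("side");f,cx,cy,k1=K(i);V=np.array(i["view"])
def proj(X):
    c=V@np.r_[X,1];n=c[:2]/c[2];return (n*(1+k1*(n@n))*f+[cx,cy])
out=[]
for fn,ths in(("s3",(-.508,-.62)),("s2",(.499,.38))):
    u0,v0=310,180
    o=cv2.resize(cv2.convertScaleAbs(cv2.imread(f"pics/{fn}.png")[v0:v0+110,u0:u0+110],alpha=1.5,beta=20),(400,400),interpolation=cv2.INTER_CUBIC);k=400/110
    for th,c in zip(ths,((0,0,255),(0,255,0))):
        for z0,z1 in((.1235,.1615),):
            a=PH0-th;g=np.array([S[0]+.11*np.cos(a),S[1]+.11*np.sin(a)])
            A=(proj(np.r_[g,z0])-[u0,v0])*k;B=(proj(np.r_[g,z1])-[u0,v0])*k
            cv2.line(o,tuple(A.astype(int).tolist()),tuple(B.astype(int).tolist()),c,1)
            C=(proj(np.r_[S,.113])-[u0,v0])*k; D=(proj(np.r_[g,.113])-[u0,v0])*k
            cv2.line(o,tuple(C.astype(int).tolist()),tuple(D.astype(int).tolist()),c,1)
    out.append(o)
cv2.imwrite("pics/ov.png",np.hstack(out))
E
```

```text
(no output)
```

View pics/ov.png

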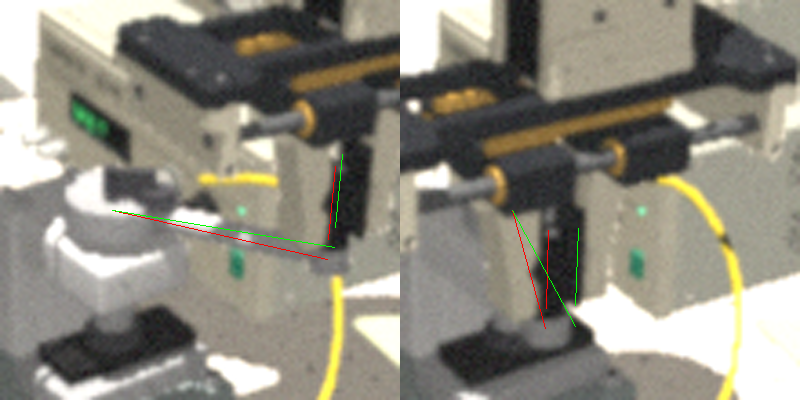

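Handle and tool angles agree in both mid-stroke pictures, so the grip was firm and the stroke angles are valid; the handle only swung back freely on release. Nothing is being touched, so I'm handing the job in.

```bash
python3 -c "
from h import *
print(robot.read_t(),robot.read_qvel()); robot.job_done()"
```

```text
42.0333 [-0.56929332 -0.23253104  0.02801019  0.04187984  0.05475998 -0.20235911]
the job is handed in; nothing more can be done
```

I flipped the direction lever to tightening, drove the screw down until it was tight, let go and handed the job in at about 42 s. My checks put the clamp in the right range, but I have no direct measurement of the force on the plate.

**Lever:** The first push passed over the lever, because the fingertips sit about 24 mm short of the reported TCP. Both the wrist and side cameras confirmed this. After correcting for it, the lever went over, and the last picture shows it still at tightening.

**Screw:** I made one full driving stroke, then a second in small steps. The force rose at about 13 N/rad from contact near θ = 0.02–0.07, and I stopped at θ = 0.275. That is an estimated 9.5–10.3 N at the grip.

**Tightness test:** I regripped and loaded the handle again. The screw held 8.7 N at rest, more than the 6.4 N that would move a free screw. This test may have turned the screw a little further, up to about 0.1 rad. In that case the pull could be nearer 11–12 N, close to the 12.4 N limit.

**Last checks:** The oil bottle is within 1 mm of where it started, and the screw pot and plate look unmoved by eye. I last saw the tweezers lying in place after the first release.

**Did not fit:**
- Force readings stayed at +4 to +8 N in the tightening direction while the handle was swung back, where I expected about 1 N.
- At the final release the handle swung back about 0.13 rad by itself.

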